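# Weigh the honey jar on the counter balance

### The arm

A 6-joint arm with a two-finger parallel gripper is mounted at the origin on a cart in front of the work surface, level with it; the furniture and walls round the work are solid. World frame = base frame: x ahead of the robot, y to its left, z up, the work surface at z = 0. Lengths are in m, angles in degrees, forces in N, time in s.
With the tool pointing down it reaches from about 0.35 to 0.875 m from the base axis. Payload 4.2 kg.
Tool frame: the origin (TCP) lies midway between the tips of the shut fingers; the grasp point (between the pads) lies 19 mm behind it (r.grasp_offset is the distance from the TCP to the grasp point, in m); z points along the fingers, y is the direction in which the jaws open and shut (so a half turn about z gives the same grasp; the last joint's range is limited). The gripper opens to 87 mm and grips with 3 to 60 N. Pads are 19 mm wide; open, the fingers measure 117 mm over their backs; the gripper's body (75 mm by 190 mm) begins 51 mm behind the grasp point.
Start: joints at [-48.724, 22.042, 0.453, 0, -68.411, -14.817], TCP at [0.278, -0.56, 0.223] pointing down, gripper open.
Joint ranges: [-179.83, 179.83], [-69.29, 118.12], [-61.27, 80.66], [-181.25, 117.63], [-171.15, -9.14], [-177.46, 177.46]. Speed limits (degrees/s): [159.86, 159.86, 180, 180, 180, 180].

### API

Orientations are given as a 3x3 rotation matrix whose columns are the frame's x, y, z axes.
In Python, from station import r gives the robot as it stands.
- The arm moves only by the shell command python3 -m crank 'ROWS'. ROWS is JSON, a list of rows, each a list of 3 entries, a list of its own where there are three numbers: the closure, from -1 (fully open) to 1 (shut), so that 0 is half open, then the shift along the tool's x, y, z as a fraction of full scale, then the turn, a rotation vector about the tool's x, y, z as a fraction of full scale. In form: [[fingers, [dx, dy, dz], [wx, wy, wz]], ...]. A call has 1 to 8 rows; each row shifts and turns the commanded pose from where the row before left it, along the tool's axes as they then stand; what a row does not reach is not made up. Full scale, the value 1, is 100 mm for a shift and 45 degrees for a turn. A row lasts 1/10 s, in which the tool goes at most 50 mm and 8.59 degrees, less where a joint would pass 70% of its speed; a pose out of reach is approached as far as the arm can. A call with a number of a shift or a turn outside -1 to 1 is refused whole. A call with a gripper value outside its range is refused whole. The fingers move at their own pace and stop on an object; the grip force is fixed at half the most. Time passes only in rows, so rows that do not move let the fingers close. It gives the time, the measured TCP pose, the force and the opening at its end, in the units of the state.
- r.sense(): the state, without advancing time (a new reading comes with each control period).
- r.capture(name): name is "scene" or "top"; returns a dict with "img" (400x640x3 uint8, blue, green, red), "fx", "fy", "cx", "cy" (pixels), "R" (3x3) and "t" (3): a world point X has camera coordinates R X + t. Camera axes: x right, y down, z forward; pixel columns grow to the right and rows downward; lengths in m; the calibration is good to about 2 mm. A picture is of the moment at which its call begins. There is no depth.
- r.finish_job(): hands the job in, once; it reports no verdict.
The state is a dict: "time_s": time; "joints": joint angles; "joint_velocities": joint speeds; "effort": joint torques, N m; "tcp_pos": TCP position; "ee_rot": TCP orientation; "wrist_force": force on the tool from outside, world axes, zero at the start; "moment": the same for the moment, N m; "gripper_width": opening from 0.0 (shut) to 1.0 (fully open).
Only numpy, scipy, OpenCV 4.12 (cv2) and the standard library are available. Lean on these libraries where they do the work, as an engineer would, in place of code of your own. Each camera call takes 0.05 s, during which the arm holds its last target.

### The job

Weigh the jar of honey on the two-pan balance: stand steel weights upright in the empty pan until the beam is level, its pointer at rest between the two marks. Weights that are not needed stay standing on the worktop; leave the jar on its pan and do not disturb the other things on the counter.

Things in the scene. Friction and masses are not known exactly. Their poses are not given: they have to be found in the camera images.
- beam (a joint): Tilt of the balance's beam (rad): 0 = level, negative = the jar's pan is low, positive = the weight pan is low; stops at -0.2 and +0.2; marks at -0.05 and +0.05. It settles in about 1 s. Each 100 g of difference between the loads tilts it by 0.076 rad (264 g or more: on its stop); where on a pan the load stands makes no difference.
- balance: Two-pan balance, fixed to the worktop: grey base 110 x 300 x 14 mm; beam pivoted 60 mm up; two steel pans of 120 mm diameter, 130 mm either side of the middle, always horizontal. In the middle a 56 mm wide white plate (top 168 mm up) with two short black marks, before it the beam's black pointer. Origin: centre of the base's underside; y along the beam to the jar's pan, x away from the robot, z up.
- weight_pan_floor (a point): Centre of the upper face of the empty pan (the -y end of the balance), which is for the weights: flat, 57 mm usable radius, rim wire 2 mm high. 105 mm above the worktop when level, up to 26 mm higher or lower; it follows the pan. Axes as those of the balance.
- goods_pan_floor (a point): Centre of the upper face of the other, equal pan (the +y end), on which the honey jar stands. Axes as those of the balance.
- jar_centre (a point): Centre (51 mm above its underside) of the glass honey jar with a pale lid, 66 x 72 x 102 mm, standing on its pan; z up. Its weight is not known: somewhere from 350 to 650 g.
- large_centre (a point): Centre, half-way up, of the largest of three plain steel weights, 300 g: upright cylinder 36 mm in diameter and 34 mm high with a narrower knob, 56 mm high over all. The underside is 28 mm below this point; z is its axis. It starts standing on the worktop; the three change places.
- middle_centre (a point): Centre, half-way up, of the middle-sized of three plain steel weights, 200 g: upright cylinder 31 mm in diameter and 30 mm high with a narrower knob, 50 mm high over all. The underside is 25 mm below this point; z is its axis. It starts standing on the worktop; the three change places.
- small_centre (a point): Centre, half-way up, of the smallest of three plain steel weights, 100 g: upright cylinder 24 mm in diameter and 28 mm high with a narrower knob, 46 mm high over all. The underside is 23 mm below this point; z is its axis. It starts standing on the worktop; the three change places.
- stapler: Red stapler, 136 x 36 x 43 mm, lying on the worktop; origin: centre of its underside. Bystander.
- calculator: Desk calculator, 138 x 84 x 20 mm, on the worktop; origin: centre of its underside. Bystander.
- order_pad: Ring-bound note pad, 148 x 109 x 13 mm, on the worktop; origin: centre of its underside. Bystander.
Mind the look-alikes: they are no part of the job. What is shaped like the part that bears middle_centre but black, orange or red is not meant.

How it is judged:
By the outcome, as a careful person would: the job done as asked, in the order asked, and still so for the second after the job is handed in, with the robot touching nothing.
It also fails if it takes over 72 s, if anything falls off the work surface, if the arm or the gripper's body presses on something with over 40 N, if the wrist force passes 120 N, or if a joint passes its speed limit or range.

## Working session

There is one attempt and no reset: what is moved stays moved. The work goes in short steps, Python scripts to look and compute and a shell command to move; the robot and the scene stay as the last step left them, time stands still between calls to the robot, and variables do not carry over. Pictures are saved under pics/ and viewed, and the job is handed in when it is done.

```bash
ls; mkdir -p pics; cat > h.py <<'E'
import numpy as np, cv2, json
from station import r
def cap(name,out):
    c=r.capture(name); cv2.imwrite('pics/'+out+'.png',c['img']); np.savez('pics/'+out+'.npz',**{k:np.array(v) for k,v in c.items()}); return c
def load(out): return dict(np.load('pics/'+out+'.npz'))
def ray(c,u,v,z):
    R=np.array(c['R']);t=np.array(c['t']); d=R.T@np.array([(u-c['cx'])/c['fx'],(v-c['cy'])/c['fy'],1]); o=-R.T@t
    return o+d*(z-o[2])/d[2]
def proj(c,X):
    p=np.array(c['R'])@np.array(X)+np.array(c['t']); return np.array([c['fx']*p[0]/p[2]+c['cx'],c['fy']*p[1]/p[2]+c['cy']])
E
python3 - <<'E'
from h import *
for n in('scene','top'):
    c=cap(n,n+'0'); print(n,c['fx'],c['cx'],c['cy'],-np.array(c['R']).T@c['t'])
s=r.sense(); print(s['time_s'],s['tcp_pos'],np.round(s['ee_rot'],3),s['gripper_width'],r.grasp_offset)
E
```

```text
pics
scene 386.1597394920537 320.89811529809094 199.7888654028551 [-0.14296514 -0.40347164  0.56790178]
top 516.9013102291223 325.57261605652474 204.40266533727808 [ 0.39585215 -0.0219533   1.4134138 ]
0.1 [ 0.27823605 -0.55904919  0.2215757 ] [[-0.895 -0.445 -0.001]
 [-0.445  0.895  0.002]
 [ 0.     0.002 -1.   ]] 0.9976386632985651 0.0187
```

View pics/scene0.png

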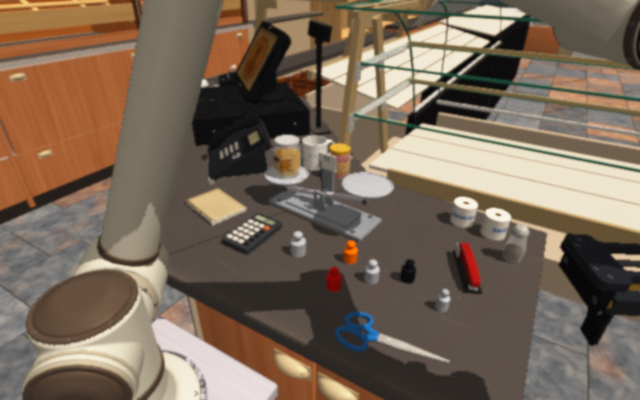

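View pics/top0.png

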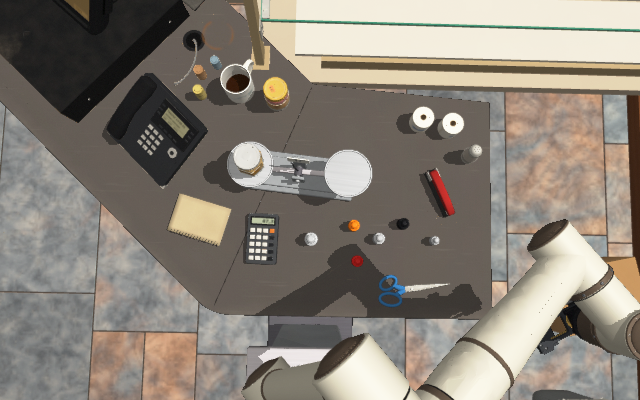

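The top view shows three steel weights at (311,239), (378,239) and (435,240). The look-alikes are orange (354,226), black (402,224) and red (357,261). The empty pan is at (348,173) and the jar on its pan at about (248,160). I'll enlarge both views to confirm sizes.

```bash
python3 - <<'E'
from h import *
a=cv2.imread('pics/top0.png')[130:280,220:460]; b=cv2.imread('pics/scene0.png')[225:320,270:470]
cv2.imwrite('pics/crop0.png',np.vstack([cv2.resize(a,(480,300),interpolation=2),cv2.resize(b,(480,228),interpolation=2)]))
# bright segmentation
c=load('top0'); img=c['img']; hsv=cv2.cvtColor(img,cv2.COLOR_BGR2HSV)
m=((hsv[...,2]>115)&(hsv[...,1]<50)).astype(np.uint8)
n,l,st,ce=cv2.connectedComponentsWithStats(m)
for i in range(1,n):
    x,y,w,h,A=st[i]
    if 225<y<260 and 290<x<450 and A>15: 
        print(st[i],ce[i],[ray(c,*ce[i],z).round(3) for z in (0.03,)])
print('pan',ray(c,348,173,.131),'jarpan',ray(c,250,164,.079))
E
```

```text
[305 232  13  14 145] [311.06896552 238.43448276] [array([ 0.443, -0.005,  0.03 ])]
[374 232  12  12 101] [379.24752475 237.71287129] [array([ 0.449, -0.188,  0.03 ])]
[431 236   9   9  62] [435.35483871 239.98387097] [array([ 0.446, -0.338,  0.03 ])]
pan [ 0.60534493 -0.09539252  0.131     ] jarpan [0.63160411 0.15784448 0.079     ]
```

View pics/crop0.png

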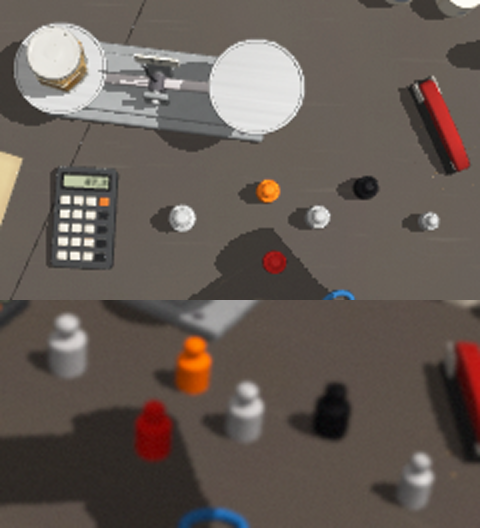

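Confirmed: the three steel weights are large (311,239, about 13.5 px across), middle (378,239, about 12 px) and small (435,240, 9 px). These ratios match 36:31:24 mm. Orange, black and red are the look-alikes. Next I'll refine the pan position and the start of the move.

```bash
cat >> h.py <<'E'
def delta(X,yaw=None):
    s=r.sense(); E=np.array(s['ee_rot']); p=np.array(s['tcp_pos'])
    return (E.T@(np.array(X)-p))*10   # units of full scale
def st():
    s=r.sense(); E=np.array(s['ee_rot']); print('t',round(s['time_s'],2),'tcp',np.round(s['tcp_pos'],4),'yaw_y',round(float(np.degrees(np.arctan2(E[1,1],E[0,1]))),2),'z',E[:,2].round(3),'F',np.round(s['wrist_force'],1),'w',round(s['gripper_width'],3))
E
python3 - <<'E'
from h import *
c=load('top0'); hsv=cv2.cvtColor(c['img'],cv2.COLOR_BGR2HSV)
m=((hsv[...,2]>170)&(hsv[...,1]<40)).astype(np.uint8)
m=cv2.morphologyEx(m,cv2.MORPH_OPEN,np.ones((5,5),np.uint8))
n,l,s,ce=cv2.connectedComponentsWithStats(m)
for i in range(1,n):
    x,y,w,h,A=s[i]
    if 130<y<200 and 220<x<380: print(s[i],ce[i],ray(c,*ce[i],.131).round(4))
for z in(.131,): print([ray(c,x,y,z).round(3) for x,y in((324.5,173),(372.5,173),(348,150),(348,197))])
print('scene proj pan', proj(load('scene0'),[.605,-.095,.131]),[proj(load('scene0'),p) for p in ([.443,-.005,.028],[.449,-.188,.025],[.446,-.338,.023])])
E
cat > /dev/null; python3 -m crank '[[-0.2,[0,0,0],[0,0,-0.183]],[-0.2,[0,0,0],[0,0,-0.183]],[-0.2,[0,0,0],[0,0,-0.183]],[-0.2,[0,0,0],[0,0,-0.183]],[-0.2,[0,0,0],[0,0,-0.183]],[-0.2,[0,0,0],[0,0,-0.183]],[-0.2,[0,0,0],[0,0,-0.183]]]'
python3 -c "
from h import *
st();print(delta([.443,-.005,.10]))"
```

```text
[234 142  26  27 593] [246.7470489  154.92074199] [0.6453 0.1598 0.131 ]
[238 147  43  40 589] [261.65534805 173.46859083] [0.5991 0.1209 0.131 ]
[ 325  150   47   47 1697] [347.38538598 173.32174425] [ 0.6045 -0.0939  0.131 ]
[274 157  13   9 102] [279.64705882 160.96078431] [0.6319 0.0769 0.131 ]
[array([ 0.604, -0.036,  0.131]), array([ 0.607, -0.157,  0.131]), array([ 0.664, -0.094,  0.131]), array([ 0.545, -0.096,  0.131])]
scene proj pan [367.26178501 183.36604446] [array([298.33605517, 241.75735406]), array([372.71723444, 269.18678901]), array([443.33859118, 298.00786946])]
time_s: 0.8
tcp_pos: [0.2783, -0.5592, 0.2219]
ee_rot: [[-0.097, -0.995, -0.001], [-0.995, 0.097, 0.001], [-0.001, 0.001, -1.0]]
wrist_force: [0.8, -0.2, 0.2]
gripper_width: 0.603
t 0.8 tcp [ 0.2783 -0.5592  0.2219] yaw_y 174.44 z [-0.001  0.001 -1.   ] F [ 0.8 -0.2  0.2] w 0.603
[-5.67421372 -1.10269634  1.22413011]
```

```bash
python3 - <<'E'
from h import *
a=cv2.imread('pics/top0.png')
p=[cv2.resize(a[y-14:y+14,x-14:x+14],(260,260),interpolation=0) for x,y in((311,239),(378,239),(435,240))]
b=cv2.resize(a[140:205,315:380],(390,390),interpolation=0); d=cv2.resize(a[140:205,225:290],(390,390),interpolation=0)
cv2.imwrite('pics/z.png',np.hstack(p)); cv2.imwrite('pics/pan.png',np.hstack([d,b]))
E
```

```text
(no output)
```

View pics/z.png

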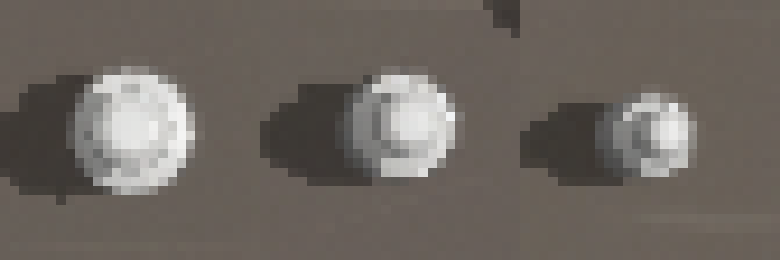

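View pics/pan.png

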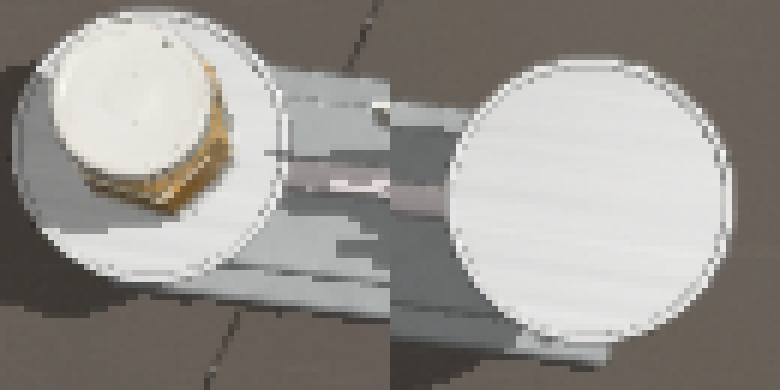

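```bash
python3 -m crank '[[-0.2,[-0.3,-0.06,0],[0,0,0]],[-0.2,[-0.47,-0.09,0],[0,0,0]],[-0.2,[-0.47,-0.09,0],[0,0,0]],[-0.2,[-0.47,-0.09,0],[0,0,0]],[-0.2,[-0.47,-0.09,0],[0,0,0]],[-0.2,[-0.47,-0.09,0],[0,0,0]],[-0.2,[-0.47,-0.09,0],[0,0,0]],[-0.2,[-0.47,-0.09,0],[0,0,0]]]'
python3 -c "
from h import *
st();print(delta([.442,-.005,.10]))"
```

```text
time_s: 1.6
tcp_pos: [0.3839, -0.2076, 0.2224]
ee_rot: [[-0.103, -0.995, -0.0], [-0.995, 0.103, 0.0], [-0.0, 0.0, -1.0]]
wrist_force: [1.2, 0.7, -0.3]
gripper_width: 0.602
t 1.6 tcp [ 0.3839 -0.2076  0.2224] yaw_y 174.09 z [-0.  0. -1.] F [ 1.2  0.7 -0.3] w 0.602
[-2.07493774 -0.36940007  1.22440615]
```

```bash
python3 -m crank '[[-0.5,[-0.45,-0.08,0],[0,0,0]],[-0.5,[-0.45,-0.08,0],[0,0,0]],[-0.5,[-0.45,-0.08,0.1],[0,0,0]],[-0.5,[-0.45,-0.08,0.3],[0,0,0]],[-0.5,[-0.275,-0.05,0.4],[0,0,0]],[-0.5,[0,0,0.4],[0,0,0]],[-0.5,[0,0,0],[0,0,0]]]'
python3 -c "
from h import *
st();print(delta([.442,-.005,.008]))
c=cap('scene','s1'); cv2.imwrite('pics/s1c.png',cv2.resize(c['img'][150:330,220:480],(780,540)))"
```

```text
time_s: 2.3
tcp_pos: [0.4367, -0.011, 0.1006]
ee_rot: [[-0.102, -0.995, -0.012], [-0.995, 0.102, -0.003], [0.004, 0.012, -1.0]]
wrist_force: [-0.2, -0.7, -0.4]
gripper_width: 0.748
t 2.3 tcp [ 0.4367 -0.011   0.1006] yaw_y 174.13 z [-0.012 -0.003 -1.   ] F [-0.2 -0.7 -0.4] w 0.748
[-0.06862993 -0.05759536  0.92551185]
```

View pics/s1c.png

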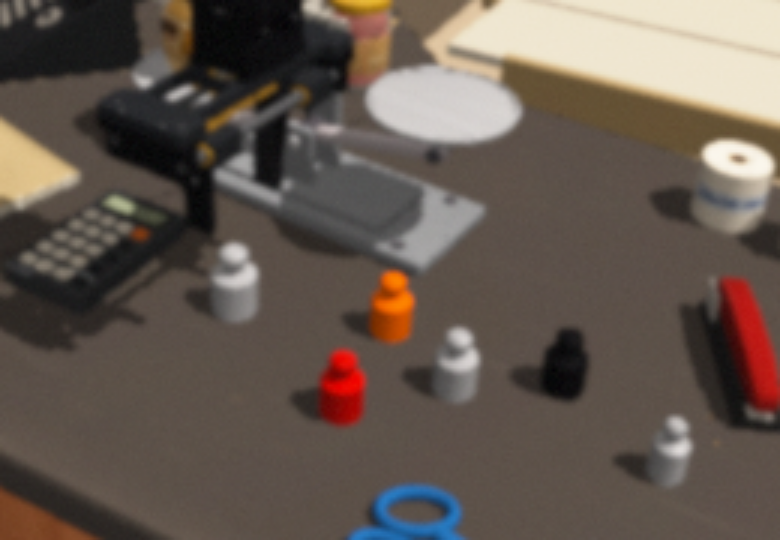

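The picture shows the open fingers above the large weight, at about (233,285) in the crop, with nothing in the way below. I'll lower and close.

```bash
python3 -m crank '[[-0.5,[0,0,0],[0,0,0]],[-0.5,[0,0,0.3],[0,0,0]],[-0.5,[0,0,0.3],[0,0,0]]]'; python3 -c "
from h import *
st();print(delta([.442,-.005,.008]))"
```

```text
time_s: 2.65
tcp_pos: [0.4441, -0.0104, 0.0477]
ee_rot: [[-0.103, -0.995, 0.009], [-0.995, 0.104, 0.003], [-0.004, -0.008, -1.0]]
wrist_force: [-0.7, 0.3, -1.3]
gripper_width: 0.755
t 2.65 tcp [ 0.4441 -0.0104  0.0477] yaw_y 174.06 z [ 0.009  0.003 -1.   ] F [-0.7  0.3 -1.3] w 0.755
[-0.04969436  0.02928727  0.39650896]
```

```bash
python3 -m crank '[[-0.5,[-0.05,0,0],[0,0,0]],[-0.5,[0,0,0.2],[0,0,0]],[-0.5,[0,0,0.14],[0,0,0]],[-0.5,[0,0,0],[0,0,0]]]'; python3 -c "
from h import *
st();print(delta([.442,-.005,.008]))"
```

```text
time_s: 3.05
tcp_pos: [0.4424, -0.0056, 0.0122]
ee_rot: [[-0.103, -0.995, 0.001], [-0.995, 0.103, 0.0], [-0.0, -0.001, -1.0]]
wrist_force: [0.6, -0.4, 1.0]
gripper_width: 0.75
t 3.05 tcp [ 0.4424 -0.0056  0.0122] yaw_y 174.08 z [ 0.001  0.    -1.   ] F [ 0.6 -0.4  1. ] w 0.75
[-0.00542134  0.00511429  0.04190764]
```

```bash
python3 -m crank '[[-0.5,[0,0,0.04],[0,0,0]],[1,[0,0,0],[0,0,0]],[1,[0,0,0],[0,0,0]],[1,[0,0,0],[0,0,0]],[1,[0,0,0],[0,0,0]],[1,[0,0,0],[0,0,0]]]'; python3 -c "
from h import *
st();"
```

```text
time_s: 3.65
tcp_pos: [0.4417, -0.0056, 0.0074]
ee_rot: [[-0.103, -0.995, 0.0], [-0.995, 0.103, 0.0], [-0.0, -0.0, -1.0]]
wrist_force: [-1.7, 0.3, 1.6]
gripper_width: 0.406
t 3.65 tcp [ 0.4417 -0.0056  0.0074] yaw_y 174.11 z [ 0.  0. -1.] F [-1.7  0.3  1.6] w 0.406
```

```bash
python3 -m crank '[[1,[0,0,-0.2],[0,0,0]],[1,[0,0,-0.4],[0,0,0]],[1,[0,0,-0.45],[0,0,0]],[1,[0,0,-0.45],[0,0,0]],[1,[0,0,-0.43],[0,0,0]],[1,[0,0,0],[0,0,0]]]'; python3 -c "
from h import *
st();print(delta([.609,-.063,.20]))"
```

```text
time_s: 4.25
tcp_pos: [0.445, -0.0049, 0.2058]
ee_rot: [[-0.102, -0.995, 0.013], [-0.995, 0.102, 0.003], [-0.004, -0.012, -1.0]]
wrist_force: [1.5, 1.1, -3.0]
gripper_width: 0.406
t 4.25 tcp [ 0.445  -0.0049  0.2058] yaw_y 174.16 z [ 0.013  0.003 -1.   ] F [ 1.5  1.1 -3. ] w 0.406
[ 0.41110433 -1.69001826  0.07738203]
```

Force is −3 N, so the 300 g weight is held.

```bash
python3 -m crank '[[1,[0.06,-0.22,0],[0,0,0]],[1,[0.1,-0.4,0],[0,0,0]],[1,[0.1,-0.4,0],[0,0,0]],[1,[0.1,-0.4,0],[0,0,0]],[1,[0.06,-0.25,0],[0,0,0]],[1,[0,0,0],[0,0,0]],[1,[0,0,0],[0,0,0]],[1,[0,0,0],[0,0,0]]]'; python3 -c "
from h import *
st();print(delta([.609,-.063,.15]))
c=cap('scene','s2'); cv2.imwrite('pics/s2c.png',cv2.resize(c['img'][90:270,220:480],(780,540)))"
```

```text
time_s: 5.05
tcp_pos: [0.6018, -0.0644, 0.1988]
ee_rot: [[-0.103, -0.995, -0.003], [-0.995, 0.103, 0.0], [0.0, 0.003, -1.0]]
wrist_force: [0.4, -0.9, -2.2]
gripper_width: 0.407
t 5.05 tcp [ 0.6018 -0.0644  0.1988] yaw_y 174.1 z [-0.003  0.    -1.   ] F [ 0.4 -0.9 -2.2] w 0.407
[-0.02093985 -0.07127663  0.48756251]
```

View pics/s2c.png

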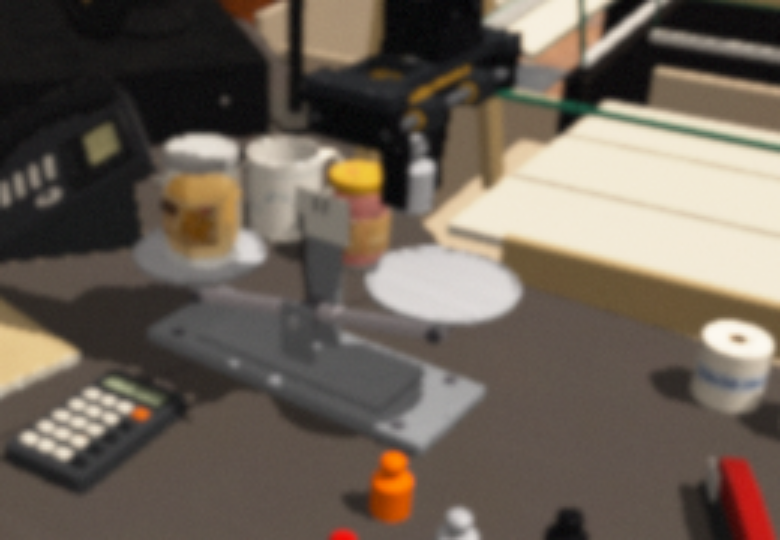

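The held weight hangs over the pan, at about (420,185) in the crop, with the pan at (443,285). Lowering.

```bash
python3 -m crank '[[1,[-0.02,-0.05,0.2],[0,0,0]],[1,[0,0,0.25],[0,0,0]],[1,[0,0,0.08],[0,0,0]],[1,[0,0,0],[0,0,0]],[1,[0,0,0],[0,0,0]]]'; python3 -c "
from h import *
st();print(delta([.609,-.063,.1395]))"
```

```text
time_s: 5.6
tcp_pos: [0.609, -0.063, 0.1484]
ee_rot: [[-0.102, -0.995, 0.002], [-0.995, 0.102, -0.0], [0.0, -0.002, -1.0]]
wrist_force: [1.0, -1.0, -2.2]
gripper_width: 0.4
t 5.6 tcp [ 0.609  -0.063   0.1484] yaw_y 174.15 z [ 0.002 -0.    -1.   ] F [ 1.  -1.  -2.2] w 0.4
[-0.00029439  0.00057835  0.08870441]
```

```bash
python3 -m crank '[[1,[0,0,0.07],[0,0,0]],[1,[0,0,0],[0,0,0]],[1,[0,0,0],[0,0,0]]]'; python3 -m crank '[[1,[0,0,0.02],[0,0,0]],[1,[0,0,0],[0,0,0]],[1,[0,0,0],[0,0,0]]]'; python3 -m crank '[[1,[0,0,0.02],[0,0,0]],[1,[0,0,0],[0,0,0]]]'
```

```text
time_s: 5.9
tcp_pos: [0.6086, -0.0632, 0.1404]
ee_rot: [[-0.103, -0.995, 0.0], [-0.995, 0.103, -0.0], [-0.0, -0.0, -1.0]]
wrist_force: [0.1, -0.5, -3.4]
gripper_width: 0.404
time_s: 6.2
tcp_pos: [0.6087, -0.0631, 0.1382]
ee_rot: [[-0.103, -0.995, 0.0], [-0.995, 0.103, -0.0], [0.0, -0.0, -1.0]]
wrist_force: [0.2, -0.1, -2.7]
gripper_width: 0.405
time_s: 6.4
tcp_pos: [0.6087, -0.0634, 0.1365]
ee_rot: [[-0.103, -0.995, 0.0], [-0.995, 0.103, -0.001], [0.001, -0.0, -1.0]]
wrist_force: [-0.5, -0.8, 0.2]
gripper_width: 0.406
```

Contact felt at Fz of about 0, so I'll release and lift.

```bash
python3 -m crank '[[-0.3,[0,0,0],[0,0,0]],[-0.3,[0,0,0],[0,0,0]],[-0.3,[0,0,0],[0,0,0]],[-0.3,[0,0,-0.15],[0,0,0]],[-0.3,[0,0,-0.3],[0,0,0]],[-0.3,[0,0,-0.4],[0,0,0]],[-0.3,[0.3,0.2,-0.1],[0,0,0]],[-0.3,[0.45,0.3,0],[0,0,0]]]'; python3 -m crank '[[-0.5,[0.45,0.3,0],[0,0,0]],[-0.5,[0.2,0.3,0],[0,0,0]],[-0.5,[0,0.3,0],[0,0,0]],[-0.5,[0,0.2,0],[0,0,0]],[-0.5,[0,0,0],[0,0,0]],[-0.5,[0,0,0],[0,0,0]],[-0.5,[0,0,0],[0,0,0]]]'; python3 -c "
from h import *
st();print(delta([.447,-.188,.1]))
c=cap('scene','s3'); cv2.imwrite('pics/s3c.png',cv2.resize(c['img'][110:290,220:480],(780,540)))
c=cap('top','t3'); cv2.imwrite('pics/t3c.png',cv2.resize(c['img'][130:280,220:460],(720,450)))"
```

```text
time_s: 7.2
tcp_pos: [0.5557, -0.129, 0.2337]
ee_rot: [[-0.099, -0.995, 0.007], [-0.995, 0.099, -0.0], [-0.0, -0.007, -1.0]]
wrist_force: [0.0, -1.5, -0.2]
gripper_width: 0.649
time_s: 7.9
tcp_pos: [0.4413, -0.1796, 0.2313]
ee_rot: [[-0.102, -0.995, 0.001], [-0.995, 0.102, -0.0], [0.0, -0.001, -1.0]]
wrist_force: [-0.1, 0.7, -0.1]
gripper_width: 0.75
t 7.9 tcp [ 0.4413 -0.1796  0.2313] yaw_y 174.13 z [ 0.001 -0.    -1.   ] F [-0.1  0.7 -0.1] w 0.75
[ 0.07739472 -0.06411677  1.31317939]
```

View pics/s3c.png

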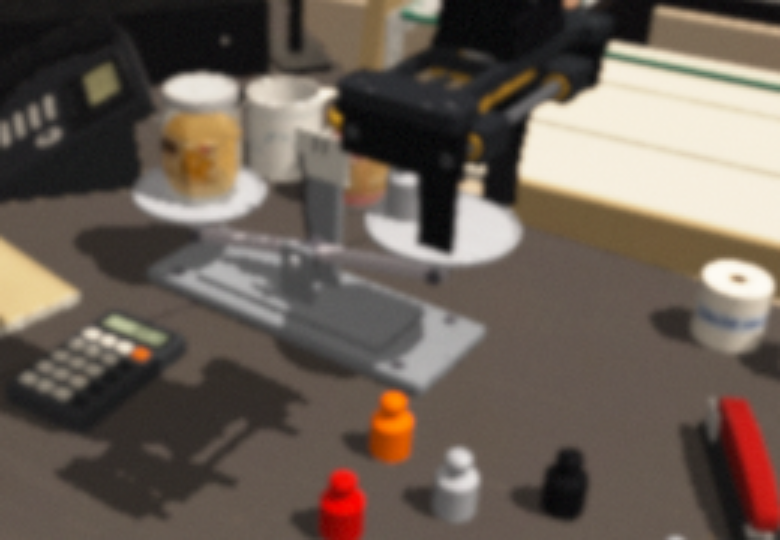

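View pics/t3c.png

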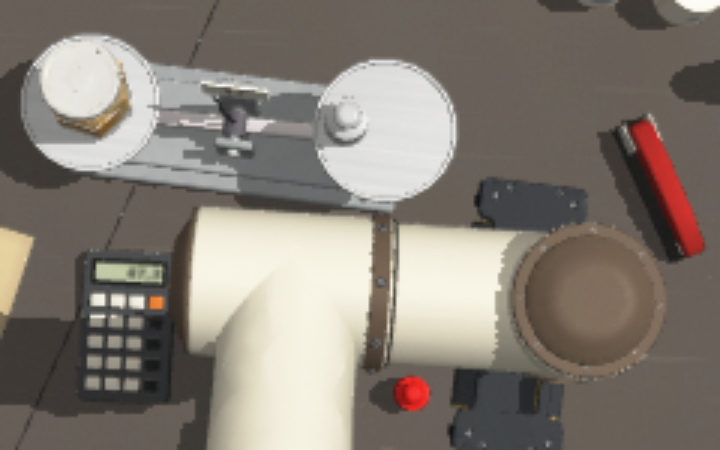

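The large weight stands on the empty pan, seen at (347,120) in the top crop. The beam is still close to its jar-side stop. I'll measure how far the jar rose since the start.

```bash
python3 - <<'E'
from h import *
f=lambda n:cv2.cvtColor(load(n)['img'],cv2.COLOR_BGR2GRAY)
a=f('scene0')
def shift(a,b,box):
    x,y,w,h=box
    T=a[y:y+h,x:x+w]; S=b[y-12:y+h+12,x-6:x+w+6]
    R=cv2.matchTemplate(cv2.resize(S,None,fx=4,fy=4,interpolation=2),cv2.resize(T,None,fx=4,fy=4,interpolation=2),cv2.TM_CCOEFF_NORMED)
    _,v,_,l=cv2.minMaxLoc(R); return (l[0]/4-6,l[1]/4-12,round(v,3))
for n in('s1','s2','s3'):
    print(n,[shift(a,f(n),b) for b in((270,135,32,38),(360,184,35,22),(225,215,60,40))])
c=load('scene0')
b=np.array([.618,.034,0])
pj=np.array([.606,-.095,0])+.26*np.array([.103,.995,0])
for be in(-.2,-.15,-.1,-.05,0): print(be,proj(c,pj+[0,0,.156+.13*be]).round(1))
z=np.vstack([cv2.resize(load(n)['img'][125:240,260:400],(560,460),interpolation=2)[:, :] for n in('s3',)])
cv2.imwrite('pics/z3.png',z)
E
```

```text
s1 [(-6.0, 0.5, 0.013), (0.0, 0.0, 1.0), (-0.25, 0.25, 0.813)]
s2 [(0.25, -0.5, 0.935), (0.0, 0.0, 1.0), (0.0, 0.0, 0.971)]
s3 [(0.0, -0.25, 0.996), (6.0, 1.5, 0.62), (0.0, 0.0, 0.817)]
-0.2 [284.3 155.2]
-0.15 [284.2 153. ]
-0.1 [284.1 150.8]
-0.05 [284.  148.5]
0 [283.9 146.3]
```

View pics/z3.png

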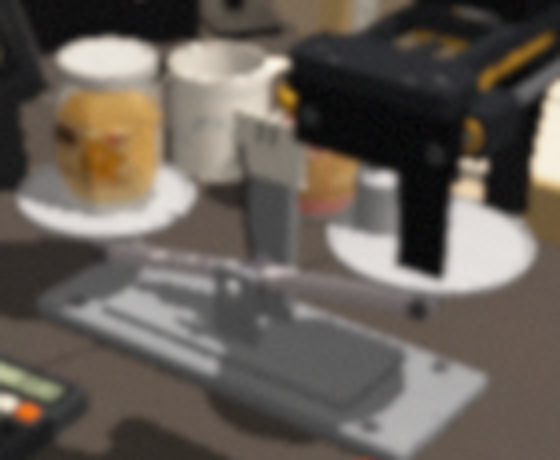

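The jar moved less than 0.3 px (stop to level would be 9 px), so the beam is still on its stop. That puts the jar at about 550 g or more, and the middle weight goes on next.

```bash
python3 -m crank '[[-0.5,[0.08,-0.06,0.3],[0,0,0]],[-0.5,[0,0,0.45],[0,0,0]],[-0.5,[0,0,0.45],[0,0,0]],[-0.5,[0,0,0.35],[0,0,0]],[-0.5,[0,0,0.2],[0,0,0]],[-0.5,[0,0,0],[0,0,0]],[-0.5,[0,0,0],[0,0,0]]]'; python3 -c "
from h import *
st();print(delta([.447,-.188,.005]))
c=cap('scene','s4'); cv2.imwrite('pics/s4c.png',cv2.resize(c['img'][200:320,300:460],(720,540),interpolation=2))"
```

```text
time_s: 8.7
tcp_pos: [0.4463, -0.1883, 0.0562]
ee_rot: [[-0.102, -0.995, -0.0], [-0.995, 0.102, -0.0], [0.0, 0.0, -1.0]]
wrist_force: [-0.5, -0.1, 1.1]
gripper_width: 0.748
t 8.7 tcp [ 0.4463 -0.1883  0.0562] yaw_y 174.15 z [-0. -0. -1.] F [-0.5 -0.1  1.1] w 0.748
[-0.00404335 -0.00687461  0.51205632]
```

View pics/s4c.png

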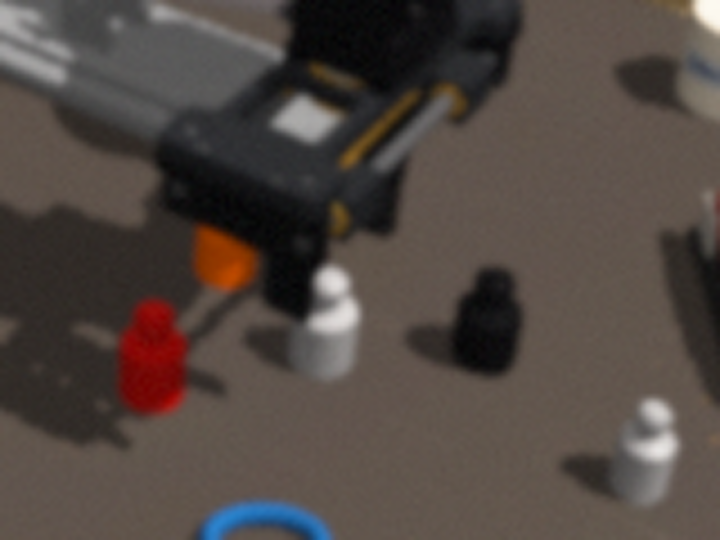

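The fingers straddle the middle steel weight, at (325,325) in the crop, and clear the red, orange and black ones.

```bash
python3 -m crank '[[-0.5,[0,0,0.2],[0,0,0]],[-0.5,[0,0,0.2],[0,0,0]],[-0.5,[0,0,0.11],[0,0,0]],[1,[0,0,0],[0,0,0]],[1,[0,0,0],[0,0,0]],[1,[0,0,0],[0,0,0]],[1,[0,0,0],[0,0,0]],[1,[0,0,0],[0,0,0]]]';  python3 -c "
from h import *
st()"
```

```text
time_s: 9.55
tcp_pos: [0.4459, -0.1883, 0.0057]
ee_rot: [[-0.103, -0.995, 0.002], [-0.995, 0.103, -0.0], [0.0, -0.002, -1.0]]
wrist_force: [2.3, -0.4, 0.5]
gripper_width: 0.382
t 9.55 tcp [ 0.4459 -0.1883  0.0057] yaw_y 174.11 z [ 0.002 -0.    -1.   ] F [ 2.3 -0.4  0.5] w 0.382
```

```bash
python3 -m crank '[[1,[0,0,0],[0,0,0]],[1,[0,0,0],[0,0,0]]]'; python3 -m crank '[[1,[0,0,-0.2],[0,0,0]],[1,[0,0,-0.4],[0,0,0]],[1,[0,0,-0.45],[0,0,0]],[1,[0,0,-0.45],[0,0,0]],[1,[0,0,-0.43],[0,0,0]],[1,[0,0,0],[0,0,0]],[1,[0,0,0],[0,0,0]]]'; python3 -c "
from h import *
st();print(delta([.605,-.105,.2]))"
```

```text
time_s: 9.75
tcp_pos: [0.4463, -0.1883, 0.0057]
ee_rot: [[-0.102, -0.995, 0.002], [-0.995, 0.102, -0.0], [0.0, -0.002, -1.0]]
wrist_force: [0.5, 0.5, 4.0]
gripper_width: 0.344
time_s: 10.45
tcp_pos: [0.4447, -0.1878, 0.1981]
ee_rot: [[-0.103, -0.995, 0.0], [-0.995, 0.103, 0.001], [-0.001, -0.0, -1.0]]
wrist_force: [-1.0, 0.0, -3.0]
gripper_width: 0.345
t 10.45 tcp [ 0.4447 -0.1878  0.1981] yaw_y 174.07 z [ 0.     0.001 -1.   ] F [-1.  0. -3.] w 0.345
[-0.98973882 -1.50828329 -0.01683869]
```

```bash
python3 -m crank '[[1,[-0.15,-0.2,0],[0,0,0]],[1,[-0.24,-0.36,0],[0,0,0]],[1,[-0.24,-0.36,0],[0,0,0]],[1,[-0.24,-0.36,0],[0,0,0]],[1,[-0.12,-0.23,0],[0,0,0]],[1,[0,0,0],[0,0,0]],[1,[0,0,0],[0,0,0]],[1,[0,0,0],[0,0,0]]]'; python3 -c "
from h import *
st();print(delta([.605,-.105,.145]))
c=cap('scene','s5'); cv2.imwrite('pics/s5c.png',cv2.resize(c['img'][110:230,250:410],(720,540),interpolation=2))
c=cap('top','t5'); cv2.imwrite('pics/t5c.png',cv2.resize(c['img'][130:280,220:460],(720,450)))"
```

```text
time_s: 11.25
tcp_pos: [0.6041, -0.1056, 0.1963]
ee_rot: [[-0.103, -0.995, -0.004], [-0.995, 0.103, 0.0], [0.0, 0.004, -1.0]]
wrist_force: [0.2, 0.1, -1.4]
gripper_width: 0.343
t 11.25 tcp [ 0.6041 -0.1056  0.1963] yaw_y 174.07 z [-0.004  0.    -1.   ] F [ 0.2  0.1 -1.4] w 0.343
[-0.00686893 -0.01091439  0.5133584 ]
```

View pics/s5c.png

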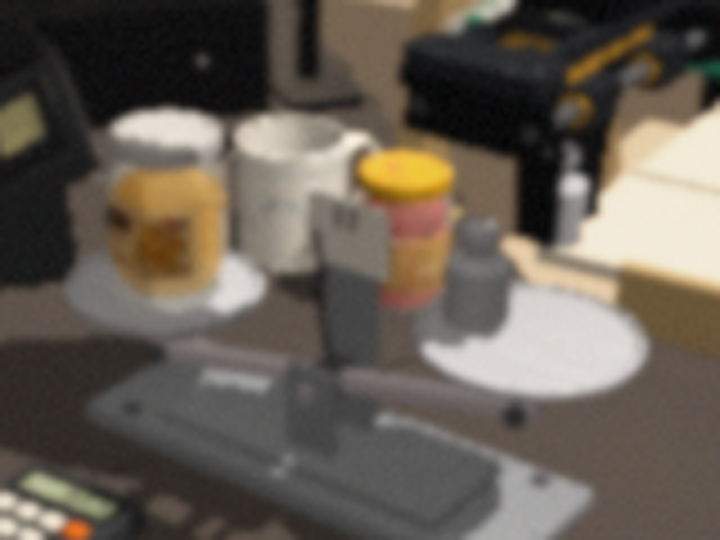

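The large weight stands upright on the near part of the pan, at (475,280) in the crop. The middle weight is held clear of it to the right, at (572,205).

```bash
python3 -m crank '[[1,[0,0,0.2],[0,0,0]],[1,[0,0,0.25],[0,0,0]],[1,[0,0,0.09],[0,0,0]],[1,[0,0,0],[0,0,0]],[1,[0,0,0],[0,0,0]],[1,[0,0,0],[0,0,0]]]'; python3 -m crank '[[1,[0,0,0.03],[0,0,0]],[1,[0,0,0],[0,0,0]],[1,[0,0,0],[0,0,0]]]'; python3 -m crank '[[1,[0,0,0.02],[0,0,0]],[1,[0,0,0],[0,0,0]],[1,[0,0,0],[0,0,0]]]'
```

```text
time_s: 11.95
tcp_pos: [0.6066, -0.1054, 0.1457]
ee_rot: [[-0.103, -0.995, 0.003], [-0.995, 0.103, -0.0], [-0.0, -0.003, -1.0]]
wrist_force: [-0.3, 0.3, -1.6]
gripper_width: 0.347
time_s: 12.25
tcp_pos: [0.6058, -0.1053, 0.1413]
ee_rot: [[-0.103, -0.995, 0.0], [-0.995, 0.103, -0.0], [-0.0, -0.0, -1.0]]
wrist_force: [-0.1, 0.1, -1.4]
gripper_width: 0.348
time_s: 12.55
tcp_pos: [0.6057, -0.1053, 0.139]
ee_rot: [[-0.103, -0.995, -0.0], [-0.995, 0.103, -0.0], [0.0, 0.0, -1.0]]
wrist_force: [0.1, -0.5, -2.0]
gripper_width: 0.342
```

```bash
python3 -m crank '[[1,[0,0,0.025],[0,0,0]],[1,[0,0,0],[0,0,0]],[1,[0,0,0],[0,0,0]]]'; python3 -m crank '[[1,[0,0,0.015],[0,0,0]],[1,[0,0,0],[0,0,0]],[1,[0,0,0],[0,0,0]]]'
```

```text
time_s: 12.85
tcp_pos: [0.6057, -0.1053, 0.1365]
ee_rot: [[-0.103, -0.995, -0.0], [-0.995, 0.103, -0.0], [0.0, 0.0, -1.0]]
wrist_force: [-0.7, 0.6, -1.9]
gripper_width: 0.348
time_s: 13.15
tcp_pos: [0.6057, -0.1053, 0.135]
ee_rot: [[-0.103, -0.995, -0.0], [-0.995, 0.103, -0.0], [0.0, 0.0, -1.0]]
wrist_force: [-0.3, -1.2, -1.9]
gripper_width: 0.351
```

```bash
python3 -m crank '[[1,[0,0,0.02],[0,0,0]],[1,[0,0,0],[0,0,0]],[1,[0,0,0],[0,0,0]]]'; python3 -c "
from h import *
c=cap('scene','s6'); cv2.imwrite('pics/s6c.png',cv2.resize(c['img'][110:230,250:410],(720,540),interpolation=2))"
```

```text
time_s: 13.45
tcp_pos: [0.6056, -0.1053, 0.133]
ee_rot: [[-0.103, -0.995, -0.0], [-0.995, 0.103, 0.0], [-0.0, 0.0, -1.0]]
wrist_force: [-0.4, 0.3, -2.3]
gripper_width: 0.348
```

View pics/s6c.png

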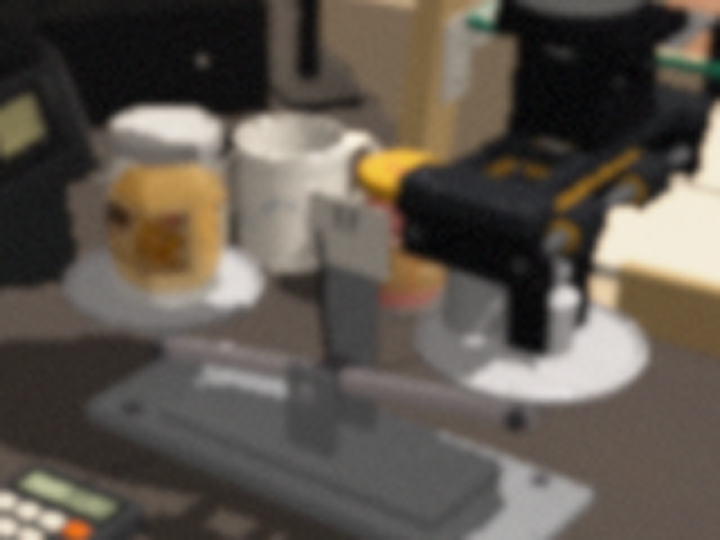

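```bash
cat >> h.py <<'E'
g=lambda n:cv2.cvtColor(load(n)['img'],cv2.COLOR_BGR2GRAY)
def shift(a,b,box=(270,135,32,38)):
    x,y,w,h=box
    T=a[y:y+h,x:x+w]; S=b[y-14:y+h+14,x-6:x+w+6]
    R=cv2.matchTemplate(cv2.resize(S,None,fx=8,fy=8,interpolation=2),cv2.resize(T,None,fx=8,fy=8,interpolation=2),cv2.TM_CCOEFF_NORMED)
    _,v,_,l=cv2.minMaxLoc(R); return (l[0]/8-6,l[1]/8-14,round(v,3))
E
python3 -c "
from h import *
for n in('s2','s3','s5','s6'): print(n,shift(g('scene0'),g(n)))"
```

```text
s2 (0.25, -0.5, 0.935)
s3 (-0.125, -0.375, 0.996)
s5 (0.25, -0.75, 0.946)
s6 (0.125, -1.625, 0.927)
```

The jar has risen about 0.9 px since the last look, so the weight is pressing on the pan. Releasing.

```bash
python3 -m crank '[[0,[0,0,0],[0,0,0]],[0,[0,0,0],[0,0,0]],[0,[0,0,0],[0,0,0]],[0,[0,0,-0.15],[0,0,0]],[0,[0,0,-0.3],[0,0,0]],[0,[0,0,-0.45],[0,0,0]],[0,[0.4,0,-0.2],[0,0,0]],[-0.2,[0.45,0.2,0],[0,0,0]]]'; python3 -m crank '[[-0.5,[0.45,0.2,0],[0,0,0]],[-0.5,[0.45,0.3,0],[0,0,0]],[-0.5,[0.3,0.4,0],[0,0,0]],[-0.5,[0,0.3,0],[0,0,0]],[-0.5,[0,0,0],[0,0,0]],[-0.5,[0,0,0],[0,0,0]],[-0.5,[0,0,0],[0,0,0]]]'; python3 -c "
from h import *
st();print(delta([.443,-.338,.1]))
c=cap('scene','s7'); cv2.imwrite('pics/s7c.png',cv2.resize(c['img'][110:230,250:410],(720,540),interpolation=2))
print(shift(g('scene0'),g('s7')))
c=cap('top','t7'); cv2.imwrite('pics/t7c.png',cv2.resize(c['img'][130:280,220:460],(720,450)))"
```

```text
time_s: 14.3
tcp_pos: [0.5807, -0.1882, 0.2476]
ee_rot: [[-0.099, -0.995, 0.01], [-0.995, 0.099, -0.002], [0.001, -0.01, -1.0]]
wrist_force: [0.3, 0.3, -1.2]
gripper_width: 0.532
time_s: 15.0
tcp_pos: [0.449, -0.2916, 0.2434]
ee_rot: [[-0.102, -0.995, 0.001], [-0.995, 0.102, -0.0], [0.0, -0.001, -1.0]]
wrist_force: [-0.8, -0.6, 0.7]
gripper_width: 0.749
t 15.0 tcp [ 0.449  -0.2916  0.2434] yaw_y 174.15 z [ 0.001 -0.    -1.   ] F [-0.8 -0.6  0.7] w 0.749
[0.46739582 0.01427073 1.43464353]
(-1.0, -7.375, 0.969)
```

View pics/s7c.png

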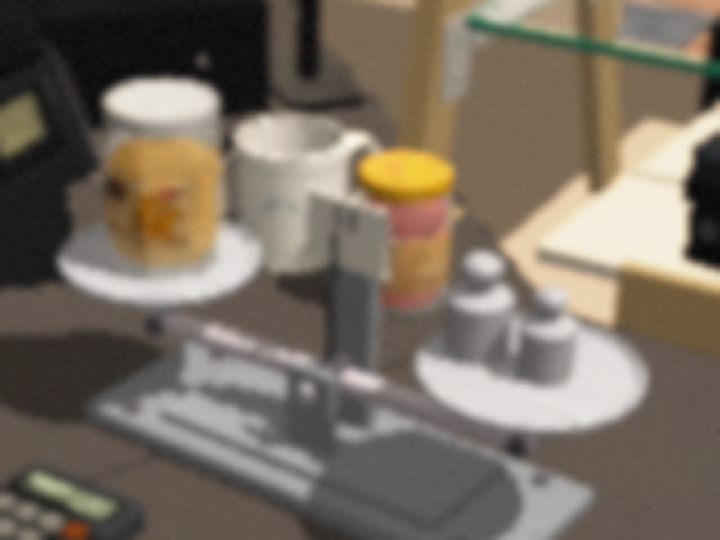

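View pics/t7c.png

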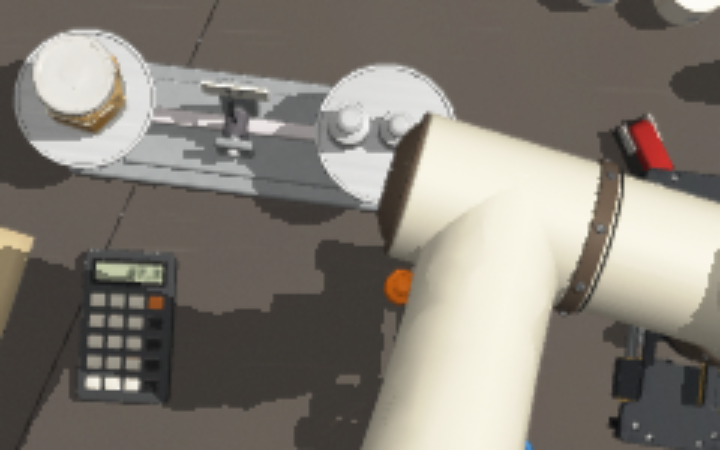

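Large and middle stand upright on the pan. The jar has risen 7.4 px of the ~9 px to level, which puts the beam near −0.035, possibly inside the marks already. I'll let it settle and measure more carefully, using the pointer too.

```bash
python3 -m crank '[[-0.5,[0.3,0.01,0],[0,0,0]],[-0.5,[0.17,0,0],[0,0,0]],[-0.5,[0,0,0],[0,0,0]],[-0.5,[0,0,0],[0,0,0]],[-0.5,[0,0,0],[0,0,0]],[-0.5,[0,0,0],[0,0,0]]]'>/dev/null; python3 - <<'E'
from h import *
c=cap('scene','s8'); t=cap('top','t8')
print(shift(g('scene0'),g('s8')),shift(g('scene0'),g('s8'),(278,136,18,10)))
cv2.imwrite('pics/s8c.png',np.hstack([cv2.resize(load(n)['img'][145:215,305:355],(400,560),interpolation=2) for n in('s8','s5')]))
# pointer tip prediction: plate centre in world
o=np.array([.606,-.095,0])+.13*np.array([.103,.995,0]); yb=np.array([.103,.995,0]); xb=np.array([.995,-.103,0])
print(o)
for x in(0,-.015): print(x,[proj(c,o+xb*x+np.array([0,0,z])).round(1) for z in(.06,.1,.15,.168)],[proj(c,o+xb*x+yb*d+np.array([0,0,.168])).round(1) for d in(-.028,.028)])
E
```

```text
(-1.0, -7.375, 0.968) (-0.875, -7.375, 0.989)
[0.61939 0.03435 0.     ]
0 [array([322.6, 192.4]), array([322.9, 178.9]), array([323.2, 161.3]), array([323.3, 154.7])] [array([332.5, 157.6]), array([314.3, 151.8])]
-0.015 [array([319.2, 194.6]), array([319.4, 181.1]), array([319.6, 163.3]), array([319.7, 156.7])] [array([329. , 159.7]), array([310.7, 153.8])]
```

View pics/s8c.png

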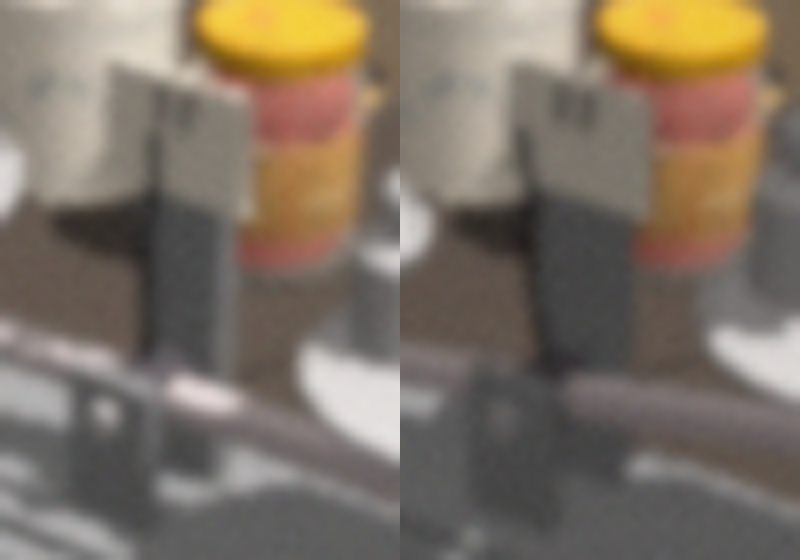

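Settled: same shift as before. I'll model the exact kinematics, including the pan's sideways swing, and cross-check with the top camera and the weights' pan.

```bash
python3 - <<'E'
from h import *
from scipy.optimize import brentq
c=load('scene0');t=load('top0')
o=np.array([.6194,.03435,0]); yb=np.array([.103,.995,0])
def jar(b,h): return o+yb*.13*np.cos(b)+np.array([0,0,.105+.13*np.sin(b)*1+h])  # b<0 -> jar low
def wp(b,h): return o-yb*.13*np.cos(b)+np.array([0,0,.105-.13*np.sin(b)+h])
for b in(-.2,-.1,-.06,-.05,-.04,-.03,-.02,0,.02):
    print(b,'jar scene',(proj(c,jar(b,.05))-proj(c,jar(-.2,.05))).round(2),'lid',(proj(c,jar(b,.1))-proj(c,jar(-.2,.1))).round(2),'pan rim scene',(proj(c,wp(b,0))-proj(c,wp(-.2,0))).round(2),'lid top',(proj(t,jar(b,.1))-proj(t,jar(-.2,.1))).round(2))
for name,box in (('lid',(276,133,24,12)),('jar',(272,140,28,32)),('panfront',(348,190,38,14)),('panright',(378,178,18,22)),('jarpanleft',(262,172,14,14)),('platectl',(322,155,12,14))):
    print(name,shift(g('scene0'),g('s8'),box),shift(g('scene0'),g('s3'),box),shift(g('s5'),g('s8'),box))
print('top lid',shift(g('top0'),g('t8'),(230,140,34,34)),shift(g('top0'),g('t3'),(230,140,34,34)),'ctl calc',shift(g('top0'),g('t8'),(246,212,32,30)))
E
```

```text
-0.2 jar scene [0. 0.] lid [0. 0.] pan rim scene [0. 0.] lid top [0. 0.]
-0.1 jar scene [-0.72 -4.56] lid [-0.74 -4.77] pan rim scene [0.31 4.98] lid top [-1.57 -1.14]
-0.06 jar scene [-0.91 -6.38] lid [-0.93 -6.68] pan rim scene [0.3  6.92] lid top [-2.06 -1.58]
-0.05 jar scene [-0.94 -6.83] lid [-0.97 -7.16] pan rim scene [0.28 7.4 ] lid top [-2.16 -1.69]
-0.04 jar scene [-0.98 -7.29] lid [-1.01 -7.64] pan rim scene [0.26 7.88] lid top [-2.27 -1.8 ]
-0.03 jar scene [-1.01 -7.74] lid [-1.04 -8.11] pan rim scene [0.24 8.36] lid top [-2.37 -1.91]
-0.02 jar scene [-1.04 -8.19] lid [-1.07 -8.59] pan rim scene [0.21 8.83] lid top [-2.46 -2.02]
0 jar scene [-1.08 -9.1 ] lid [-1.11 -9.54] pan rim scene [0.14 9.78] lid top [-2.63 -2.24]
0.02 jar scene [ -1.11 -10.  ] lid [ -1.14 -10.49] pan rim scene [ 0.05 10.71] lid top [-2.78 -2.45]
lid (-1.125, -7.375, 0.994) (-0.125, -0.375, 0.996) (-1.5, -6.5, 0.952)
jar (-0.75, -7.375, 0.981) (-0.125, -0.375, 0.997) (-1.125, -6.0, 0.896)
panfront (0.375, 7.875, 0.988) (0.625, 2.125, 0.848) (0.375, 7.5, 0.989)
panright (0.125, 7.875, 0.996) (0.0, 0.5, 0.997) (0.125, 7.5, 0.997)
jarpanleft (0.0, -6.625, 0.96) (0.0, -0.375, 0.996) (-0.75, -5.375, 0.77)
platectl (0.25, 0.0, 0.826) (-1.125, -0.5, 0.852) (0.625, 0.25, 0.584)
top lid (-2.0, -1.75, 0.974) (-0.125, 0.0, 0.991) ctl calc (-0.125, 0.0, 0.941)
```

```bash
python3 - <<'E'
from h import *
# few more settled frames, averaged; subpixel ECC
fr=[np.array(r.capture('scene')['img'],np.float32) for _ in range(5)]
tf=[np.array(r.capture('top')['img'],np.float32) for _ in range(5)]
S=np.mean(fr,0); T=np.mean(tf,0); np.savez('pics/avg8.npz',S=S,T=T)
G=lambda i:cv2.cvtColor(np.asarray(i,np.float32)/255,cv2.COLOR_BGR2GRAY)
def ecc(a,b,box,init):
    x,y,w,h=box; m=16
    Tm=a[y:y+h,x:x+w]; Sr=b[y-m:y+h+m,x-m:x+w+m]
    W=np.array([[1,0,m+init[0]],[0,1,m+init[1]]],np.float32)
    cc,W=cv2.findTransformECC(Tm,Sr,W,cv2.MOTION_TRANSLATION,(3,200,1e-6),None,1)
    return (W[:,2]-m).round(3),round(cc,3)
a=G(load('scene0')['img'])
for name,box,i in (('lid',(276,133,24,12),(-1,-7)),('jar',(272,140,28,32),(-1,-7)),('panright',(378,178,18,22),(0,8)),('panfront',(348,190,38,14),(0,8))):
    print(name,'now',ecc(a,G(S),box,i))
    if name!='panfront': print('   s3',ecc(a,G(load('s3')['img']),box,(0,0)))
st()
E
```

```text
lid now (array([-1.105, -7.336], dtype=float32), 0.995)
   s3 (array([-0.132, -0.356], dtype=float32), 0.997)
jar now (array([-0.774, -7.387], dtype=float32), 0.983)
   s3 (array([-0.083, -0.388], dtype=float32), 0.997)
panright now (array([0.146, 7.836], dtype=float32), 0.997)
   s3 (array([-0.1  ,  0.536], dtype=float32), 0.998)
panfront now (array([0.452, 7.918], dtype=float32), 0.989)
t 16.3 tcp [ 0.4422 -0.3383  0.2431] yaw_y 174.1 z [ 0.  0. -1.] F [0.2 0.1 0.7] w 0.749
```

Independent of camera scale: the known 200 g step (0.152 rad) moved the features 7.0 px (jar), 7.0 px (lid) and 7.3 px (pan). From stop to now they moved 7.4, 7.3 and 7.8 px. So the beam is at −0.039 ± 0.003, inside the marks, and the jar weighs about 551 g. Adding the small weight would put it at about +0.037, which is no better, so it isn't needed. One last look at the pointer and the bystanders.

```bash
python3 - <<'E'
from h import *
d=np.load('pics/avg8.npz'); S=d['S'].astype(np.uint8);T=d['T'].astype(np.uint8)
a=cv2.resize(S[140:200,300:360],(390,390),interpolation=2); b=cv2.resize(T[150:195,275:320],(390,390),interpolation=2)
cv2.imwrite('pics/fin_a.png',np.hstack([a,b]))
cv2.imwrite('pics/fin_b.png',S)
E
```

```text
(no output)
```

View pics/fin_a.png

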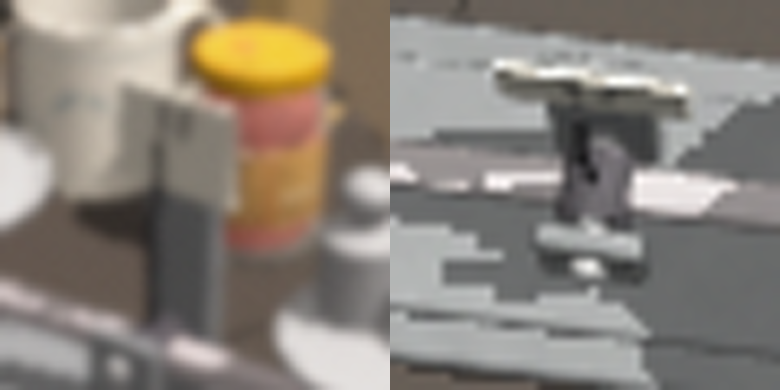

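View pics/fin_b.png

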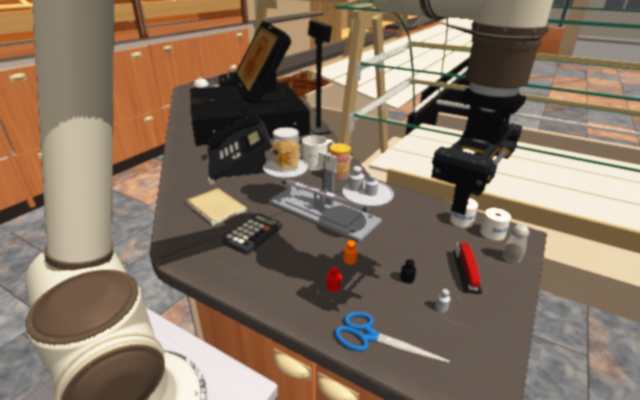

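The scene picture shows two weights upright on the pan at (357,180) and (372,187), the small one standing at (444,300), and the bystanders where they were. In the top zoom the pointer (583,150) is about 8 px, roughly 2–3 mm, to the jar side of the plate's middle (591). The marks are at about 5 mm, so it lies between them. Handing in.

```bash
python3 -c "
from station import r
print(r.finish_job())"
```

```text
the job is handed in; nothing more can be done
None
```

I stood the 300 g and 200 g weights upright in the empty pan and handed the job in at about 16.3 s, with the gripper clear of everything. The beam was at rest at about −0.039 rad, inside the ±0.05 marks, so the jar weighs about 551 g.

- **Small weight:** I left the 100 g weight standing on the worktop. Adding it would have put the beam at about +0.037 rad, which is no better.
- **Beam readings:** Matching the jar, its lid and the weight pan across pictures gave −0.037 to −0.045 rad. The pointer in the top view gave roughly −0.03. All lie between the marks, but the margin is only about 0.01 rad.
- **Checks that disagreed or were weak:** In the side view the pointer appears next to the left mark, because that camera looks at it at an angle. The wrist force did not clearly show the second weight touching down, so I confirmed it from the jar rising in the picture.
- **Other things:** In the last pictures both weights stood upright on the pan, the jar was on its pan, and the other items looked unmoved.

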